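# Fourth tea glass into the row on the tray

### The job

Three tea glasses in steel holders stand in a row along the back wall of the black tray. Take the fourth tea glass in a steel holder from the board, lower it onto the tray floor in front of the narrow gap in the row, before disturbing the row, then slide it back into that gap so that it nudges its neighbours apart, and leave it standing free between them, in line along the back wall, without tipping it or them.

Things in the scene. Friction and masses are not known exactly. Their poses are not given: they have to be found in the camera images.
- glass_spare_mid (a point): The glass to be moved: a clear tea glass, 54 mm across, seated in a round steel holder 68 mm across (its widest part, straight-sided) and 38 mm high, polished and sliding easily; 100 mm high in all, no handle. Point: on its axis, 50 mm above its underside; the bare glass from 38 to 100 mm up can be gripped. It stands on the board left or right of the tray; a plain glass without holder stands on the other side.
- glass_left_mid (a point): The row glass on the left (tray's +y) of the narrow gap, loose, same size as the glass to be moved; its point is on its axis, 50 mm above its underside. Another like it stands close on its far side, then the tray's end wall; together they can give way by about 20 mm or more.
- glass_right_mid (a point): The row glass on the right (tray's -y) of the narrow gap, loose, same size; its point is on its axis, 50 mm above its underside. The gap between the two holders is 35 to 50 mm, less than a holder's 68 mm; this glass can give way by 35 mm or more before the tray's end wall.
- tray_in (a point): Centre of the inner floor (4 mm above the board) of the black plastic tray, fixed to the board: inside 175 mm (x) by 312 mm (y), walls 26 mm high over the board, 4 mm thick. +x points from the front (robot's side) to the back wall, +y left, +z up. The row stands along the back wall: a holder touching it has its axis at x = +53.5 mm; the front of the tray is empty.
There are look-alikes about, which are no part of the job. Leave any pink look-alike of the part that bears glass_spare_mid alone.

How it is judged:
On the way:
1. the fourth glass is lowered to within 15 mm of the tray floor in front of the row, its neighbours-to-be not yet moved more than 12 mm (x of glass_spare_mid in the frame of tray_in between -0.065 and 0.01 m and y of glass_spare_mid in the frame of tray_in between -0.125 and 0.125 m and z of glass_spare_mid in the frame of tray_in below 0.065 m and distance of each of glass_left_mid, glass_right_mid from where it was at the start of the episode below 0.012 m), for 0.1 s.
At the end, for the whole second after the job is handed in: the fourth glass stands between the two glasses of the gap, its axis within 90 mm of each of theirs and those two more than 120 mm apart; all three stand on the tray floor, holder within 15 mm of the back wall, upright within 0.1 rad (6 degrees), at rest (horizontal distance between glass_spare_mid and glass_left_mid below 0.09 m and horizontal distance between glass_spare_mid and glass_right_mid below 0.09 m and horizontal distance between glass_left_mid and glass_right_mid above 0.12 m and x of glass_spare_mid in the frame of tray_in between 0.0385 and 0.058 m and z of each of glass_spare_mid, glass_left_mid, glass_right_mid in the frame of tray_in below 0.055 m and angle between each of glass_spare_mid, glass_left_mid, glass_right_mid's own z axis and vertical below 0.1 rad and x of glass_left_mid in the frame of tray_in between 0.0385 and 0.058 m and x of glass_right_mid in the frame of tray_in between 0.0385 and 0.058 m and linear speed of each of glass_spare, glass_left, glass_right below 0.02 m/s); the robot touches nothing.
It fails at once if the fourth glass is tipped by more than 0.35 rad (20 degrees) (angle between glass_spare_mid's own z axis and vertical above 0.35 rad).
It fails at once if the gap's left glass is tipped by more than 0.35 rad (20 degrees) (angle between glass_left_mid's own z axis and vertical above 0.35 rad).
It fails at once if the gap's right glass is tipped by more than 0.35 rad (20 degrees) (angle between glass_right_mid's own z axis and vertical above 0.35 rad).
It also fails if it takes over 45 s, if anything falls off the work surface, if the arm or the gripper's body presses on something with over 40 N, if the wrist force passes 120 N, or if a joint passes its speed limit or range.

### The arm

A 7-joint arm with a two-finger parallel gripper is mounted at the origin on the work surface. World frame = base frame: x ahead of the robot, y to its left, z up, the work surface at z = 0. Lengths are in m, angles in rad, forces in N, time in s.
With the tool pointing down it reaches from about 0.425 to 0.875 m from the base axis. Payload 8.4 kg.
Tool frame: the origin (TCP) lies at the very end of the fingers, on their centre line; the grasp point (between the pads) lies 19 mm behind it; z points along the fingers, y is the line along which they close (so a half turn about z gives the same grasp; the last joint's range is limited). The gripper opens to 85 mm and grips with 20 to 120 N. Pads are 22 mm wide; open, the fingers measure 114 mm over their backs; the gripper's body (76 mm by 85 mm) begins 54 mm behind the grasp point. The pads swing forward as they close: fully open they stand 13 mm farther back than shut.
Start: joints at [1.167, 0.333, 0.04, 1.465, -0.013, 1.343, -0.059], TCP at [0.195, -0.62, 0.231] pointing down, gripper open.
Joint ranges: [-2.58, 2.58], [-0.38, 2.09], [-1.3, 1.39], [0.25, 2.4], [-1.5, 4.64], [0.08, 2.09], [-2.65, 2.65]. Speed limits (rad/s): [2.22, 2.22, 2.79, 2.79, 3.14, 3.14, 3.14].

### API

Orientations are given as a rotation vector (axis times angle).
In Python, from cell import state, eyes, manip gives the robot as it stands. The module is installed in compiled form; this text tells all that it offers.
- The arm moves only by the shell command python3 -m pendant 'ROWS' [FORCE]. ROWS is JSON, a list of rows, each a list of 3 entries, a list of its own where there are three numbers: the shift along the tool's x, y, z in mm, then the turn, a rotation vector about the tool's x, y, z in rad, then the finger opening in mm, from 0 to 85.4. A call has exactly 10 rows; each row is the pose to reach, as a shift and turn from the pose commanded when the call began, along the tool's axes at that moment; what a row does not reach only later rows make up. A row lasts 1/10 s, in which the tool goes at most 50 mm and 8.59 degrees, less where a joint would pass 70% of its speed; a pose out of reach is approached as far as the arm can. A call with a gripper value outside its range is refused whole. The fingers move at their own pace and stop on an object; FORCE is the grip in N (left out, the last holds). Time passes only in rows, so rows that repeat a pose let the fingers close, or fill a call up. It gives the time, the measured TCP pose, the force, the opening and the grip force at its end, in the units of the state.
- state(): the state, without advancing time (a new reading comes with each control period).
- eyes.get_image(name): name is "side" or "top" or "wrist"; returns a dict with "frame" (400x640x3 uint8, blue, green, red), "fx", "fy", "cx", "cy" (pixels), "rvec" (rotation vector, rad) and "tvec" (3), from world to camera coordinates, as OpenCV has them. Camera axes: x right, y down, z forward; pixel columns grow to the right and rows downward; lengths in m; the calibration is good to about 2 mm. The wrist camera is an equidistant fisheye: a pixel r from the principal point sees the ray r / f radians off the axis. A picture is of the moment at which its call begins. There is no depth.
- manip.hand_in(): hands the job in; it is judged then, once.
The state is a dict: "time": time; "joint_positions": joint angles; "joint_velocities": joint speeds; "joint_efforts": joint torques, N m; "eef_pos": TCP position; "tool_rot": TCP orientation; "wrist_force": force on the tool from outside, world axes, zero at the start; "moment": the same for the moment, N m; "grip_width": finger opening in m; "finger_force": force on a finger pad.
Only numpy, scipy, OpenCV 4.12 (cv2) and the standard library are available. Lean on these libraries where they do the work, as an engineer would, in place of code of your own. Each camera call takes 0.05 s, during which the arm holds its last target. There are 200 camera calls.

## Working session

There is one attempt and no reset: what is moved stays moved. The work goes in short steps, Python scripts to look and compute and a shell command to move; the robot and the scene stay as the last step left them, time stands still between calls to the robot, and variables do not carry over. Pictures are saved under pics/ and viewed, at most 10 in all, crops included, and the job is handed in when it is done.

```bash
mkdir -p pics; cat > h.py <<'E'
import cv2,numpy as np
from cell import state,eyes,manip
def grab(n,save=None):
    d=eyes.get_image(n)
    if save: cv2.imwrite('pics/'+save,d['frame'])
    return d
def ray(d,u,v):
    R=cv2.Rodrigues(np.array(d['rvec'],float))[0];t=np.array(d['tvec'],float).ravel()
    return -R.T@t, R.T@np.array([(u-d['cx'])/d['fx'],(v-d['cy'])/d['fy'],1.])
def onz(d,u,v,z):
    o,r=ray(d,u,v); return o+r*(z-o[2])/r[2]
def proj(d,P):
    R=cv2.Rodrigues(np.array(d['rvec'],float))[0];t=np.array(d['tvec'],float).ravel()
    c=R@np.array(P)+t; return c[0]/c[2]*d['fx']+d['cx'],c[1]/c[2]*d['fy']+d['cy']
E
python3 - <<'E'
from h import *
for n in('top','side'):
    d=grab(n,n+'0.png'); print(n,d['fx'],d['cx'],d['cy'],ray(d,320,200))
s=state();print(s['eef_pos'],s['tool_rot'],s['time'],s['grip_width'])
print(cv2.Rodrigues(np.array(s['tool_rot']))[0].round(3))
E
```

```text
top 468.62139700379817 325.33851983845847 197.8954562294086 (array([ 0.39805893, -0.05964322,  1.3243928 ]), array([ 0.09187878,  0.00962617, -0.99579896]))
side 447.4708807445972 320.7844121030999 192.69595147068196 (array([0.03227428, 0.57564871, 1.05417777]), array([ 0.39585632, -0.48455857, -0.78023732]))
[ 0.19489164 -0.61965975  0.2305011 ] [-3.10376323e+00 -4.76624145e-01  5.35746717e-04] 0.1 0.08551574208287385
[[ 0.954  0.3   -0.001]
 [ 0.3   -0.954  0.001]
 [-0.    -0.001 -1.   ]]
```

View pics/top0.png

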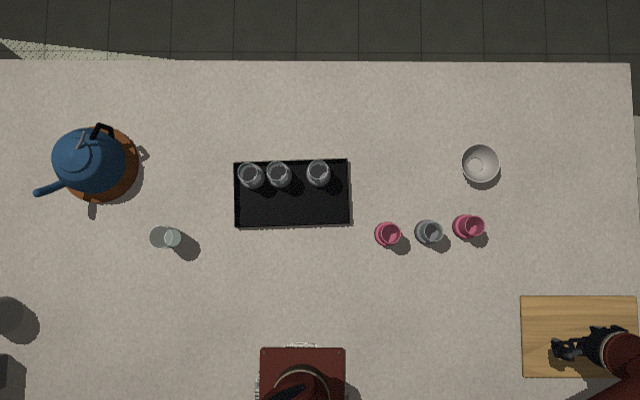

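View pics/side0.png

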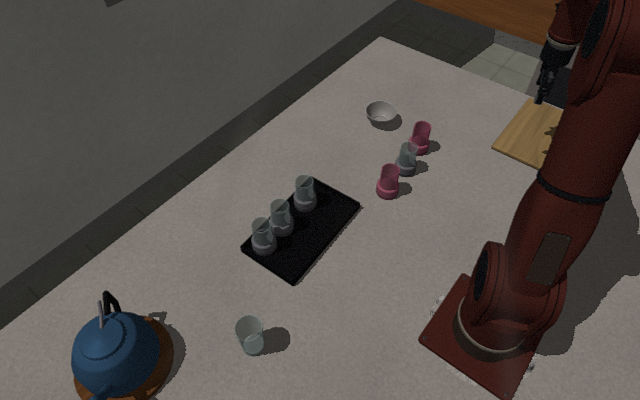

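Top view: the tray is at (235-350, 160-228), with the row at about (250,175), (279,174) and (318,173), so the narrow gap is between the last two. Three candidates stand to the right: pink (388,234), clear (430,232) and pink (468,227). On the left at (167,238) is a plain glass without a holder. The clear one in a steel holder at (430,232), side (406,160), fits the description. Next is an enlarged crop to confirm it.

```bash
python3 - <<'E'
import cv2,numpy as np
a=cv2.imread('pics/top0.png');b=cv2.imread('pics/side0.png')
A=cv2.resize(a[145:260,228:358],None,fx=4,fy=4,interpolation=cv2.INTER_CUBIC)[:300]
A=cv2.resize(a[150:235,228:358],(400,262),interpolation=cv2.INTER_CUBIC)
B=cv2.resize(a[205:255,365:495],(400,154),interpolation=cv2.INTER_CUBIC)
C=cv2.resize(b[110:210,360:450],(396,440),interpolation=cv2.INTER_CUBIC)
o=np.zeros((440,800,3),np.uint8);o[:262,:400]=A;o[270:424,:400]=B;o[:,404:]=C
cv2.imwrite('pics/crop1.png',cv2.convertScaleAbs(o,alpha=1.5))
E
```

```text
(no output)
```

View pics/crop1.png

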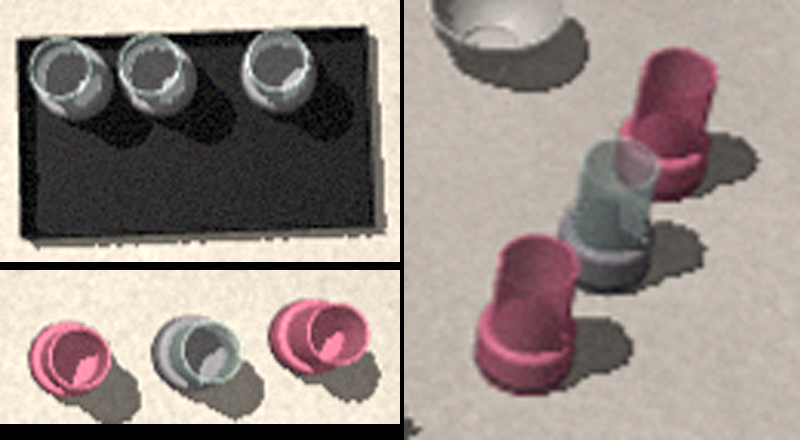

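Confirmed: the clear glass in the grey steel holder stands between two pink look-alikes. Its rim is at crop (208,352) in the top view and (618,167) in the side view.

```bash
python3 - <<'E'
from h import *
d=grab('top');e=grab('side');k=400/130;g=d['frame']
for n,(u,v),z in [('far',(67,68),.104),('L',(156,66),.104),('R',(279,60),.104)]:
    print(n,onz(d,228+u/k-.5,150+v/k-.5,z).round(4))
S=onz(d,365+208/k-.5,205+82/k-.5,.1)
print('S',S.round(4),onz(e,360+214/4.4-.5,110+167/4.4-.5,.1).round(4))
for n,c in (('pinkL',(82,358)),('pinkR',(337,338))): print(n,onz(d,365+c[0]/k-.5,205+(c[1]-270)/k-.5,.1).round(4))
c=[(19,40),(364,27),(375,230),(25,240)]
print(*[onz(d,228+u/k-.5,150+v/k-.5,.026).round(4) for u,v in c])
hsv=cv2.cvtColor(g,cv2.COLOR_BGR2GRAY)
m=(hsv<50).astype(np.uint8);m[:, :225]=0;m[:,362:]=0;m[:145]=0;m[240:]=0
m=cv2.morphologyEx(m,cv2.MORPH_CLOSE,np.ones((25,25)))
cs=max(cv2.findContours(m,0,2)[0],key=cv2.contourArea)
q=cv2.boxPoints(cv2.minAreaRect(cs))
P=np.array([onz(d,*p,.026) for p in q]);print(q,P.round(4),P.mean(0))
E
```

```text
far [0.5847 0.1386 0.104 ]
L [0.5868 0.0626 0.104 ]
R [ 0.5926 -0.0426  0.104 ]
S [ 0.4309 -0.3407  0.1   ] [ 0.4336 -0.3397  0.1   ]
pinkL [ 0.4253 -0.2338  0.1   ]
pinkR [ 0.4433 -0.4504  0.1   ]
[0.6222 0.1955 0.026 ] [ 0.6358 -0.1188  0.026 ] [ 0.4508 -0.1288  0.026 ] [0.4403 0.1858 0.026 ]
[[232.41068 162.31964]
 [347.5494  158.48169]
 [349.7181  223.54272]
 [234.57938 227.38068]] [[ 0.6227  0.199   0.026 ]
 [ 0.6353 -0.1237  0.026 ]
 [ 0.4528 -0.1298  0.026 ]
 [ 0.4406  0.1887  0.026 ]] [0.53784231 0.03355881 0.026     ]
```

```bash
python3 -m pendant '[[[310,-196,0],[0,0,-1.304],85],[[310,-196,0],[0,0,-1.304],85],[[310,-196,0],[0,0,-1.304],85],[[310,-196,0],[0,0,-1.304],85],[[310,-196,0],[0,0,-1.304],85],[[310,-196,0],[0,0,-1.304],85],[[310,-196,0],[0,0,-1.304],85],[[310,-196,0],[0,0,-1.304],85],[[310,-196,0],[0,0,-1.304],85],[[310,-196,0],[0,0,-1.304],85]]' 40
python3 - <<'E'
from h import *
d=grab('wrist','w1.png');s=state()
print(s['time'],s['eef_pos'],cv2.Rodrigues(np.array(s['tool_rot']))[0].round(3),s['joint_positions'])
o=ray(d,0,0)[0];R=cv2.Rodrigues(np.array(d['rvec']))[0]
def fp(P):
    c=R@np.array(P)+np.ravel(d['tvec']);t=np.arctan2(np.hypot(c[0],c[1]),c[2]);n=np.hypot(c[0],c[1])
    return (d['cx']+d['fx']*t*c[0]/n).round(1),(d['cy']+d['fy']*t*c[1]/n).round(1)
print(o,fp([.432,-.3402,.1]),fp([.459,-.3402,.1]),fp([.405,-.3402,.1]),fp([.432,-.3132,.1]),fp([.432,-.3672,.1]))
E
```

```text
time: 1.2
eef_pos: [0.4323, -0.3394, 0.2312]
tool_rot: [-2.175, -2.266, 0.0]
wrist_force: [-0.0, -0.0, -0.4]
grip_width: 0.0848
finger_force: 0.0
1.25 [ 0.43175743 -0.34011673  0.23119126] [[-0.036  0.999 -0.   ]
 [ 0.999  0.036  0.   ]
 [ 0.    -0.    -1.   ]] [ 0.8742746   0.14943269 -0.31880152  1.69759582  0.04860096  1.30260998
  0.58155168]
[ 0.42988359 -0.26503166  0.37368918] (np.float64(326.0), np.float64(187.6)) (np.float64(355.3), np.float64(188.8)) (np.float64(296.6), np.float64(186.5)) (np.float64(327.2), np.float64(158.6)) (np.float64(324.9), np.float64(215.2))
```

View pics/w1.png

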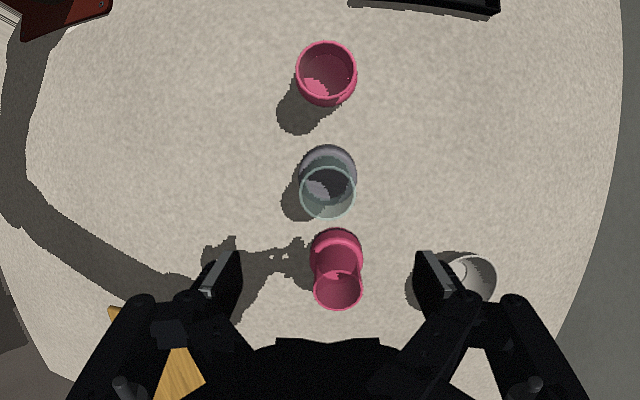

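Wrist view: the spare's rim is centred at about (327,193), against a predicted (326,188). That puts it about 3-5 mm further towards -y. The fingers straddle it in x, and both pinks are clear.

```bash
python3 -m pendant '[[[-3,0,30],[0,0,0],85],[[-3,0,60],[0,0,0],85],[[-3,0,95],[0,0,0],85],[[-3,0,130],[0,0,0],85],[[-3,0,160],[0,0,0],85],[[-3,0,180],[0,0,0],85],[[-3,0,186],[0,0,0],85],[[-3,0,186],[0,0,0],85],[[-3,0,186],[0,0,0],40],[[-3,0,186],[0,0,0],40]]' 40
python3 -m pendant '[[[0,0,0],[0,0,0],40],[[0,0,0],[0,0,0],40],[[0,0,0],[0,0,0],40],[[0,0,0],[0,0,0],40],[[0,0,0],[0,0,0],40],[[0,0,0],[0,0,0],40],[[0,0,0],[0,0,0],40],[[0,0,0],[0,0,0],40],[[0,0,0],[0,0,0],40],[[0,0,0],[0,0,0],40]]' 40
```

```text
time: 2.25
eef_pos: [0.4327, -0.3437, 0.0467]
tool_rot: [2.179, 2.261, 0.0]
wrist_force: [-0.6, -0.6, 0.5]
grip_width: 0.0583
finger_force: 0.0
time: 3.25
eef_pos: [0.4326, -0.3437, 0.0469]
tool_rot: [2.178, 2.261, -0.0]
wrist_force: [-1.5, 1.9, 5.2]
grip_width: 0.0528
finger_force: 40.6
```

```bash
python3 -m pendant '[[[0,0,-10],[0,0,0],40],[[0,0,-30],[0,0,0],40],[[0,0,-60],[0,0,0],40],[[0,0,-90],[0,0,0],40],[[0,0,-120],[0,0,0],40],[[0,0,-140],[0,0,0],40],[[0,0,-150],[0,0,0],40],[[5,1,-150],[0,0,0],40],[[15,4,-150],[0,0,0],40],[[30,8,-150],[0,0,0],40]]' 40
python3 -m pendant '[[[25,7,0],[0,0,0],40],[[60,16,0],[0,0,0],40],[[100,27,0],[0,0,0],40],[[140,38,0],[0,0,0],40],[[180,49,0],[0,0,0],40],[[220,60,0],[0,0,0],40],[[255,70,0],[0,0,0],40],[[285,78,0],[0,0,0],40],[[305,83,0],[0,0,0],40],[[318,86,0],[0,0,0],40]]' 40
python3 - <<'E'
from h import *
d=grab('wrist','w2.png');s=state()
print(s['time'],s['eef_pos'],cv2.Rodrigues(np.array(s['tool_rot']))[0].round(3),s['wrist_force'])
R=cv2.Rodrigues(np.array(d['rvec']))[0]
def fp(P):
    c=R@np.array(P)+np.ravel(d['tvec']);t=np.arctan2(np.hypot(c[0],c[1]),c[2]);n=np.hypot(c[0],c[1])
    return (d['cx']+d['fx']*t*c[0]/n).round(1),(d['cy']+d['fy']*t*c[1]/n).round(1)
for n,P in dict(L=[.5868,.0626,.104],R=[.5926,-.0426,.104],F=[.5847,.1386,.104],TL=[.6222,.1955,.026],BL=[.4403,.1858,.026],BR=[.4508,-.1288,.026]).items(): print(n,fp(P))
grab('side','s2.png')
E
```

```text
time: 4.25
eef_pos: [0.4383, -0.3116, 0.1939]
tool_rot: [-2.178, -2.26, 0.0]
wrist_force: [0.7, 0.8, -3.2]
grip_width: 0.0526
finger_force: 41.6
time: 5.25
eef_pos: [0.512, 0.0117, 0.1945]
tool_rot: [-2.174, -2.266, 0.001]
wrist_force: [-0.4, 0.5, -3.9]
grip_width: 0.0526
finger_force: 41.6
5.3 [0.51229324 0.01301755 0.19467493] [[-0.043  0.999 -0.001]
 [ 0.999  0.043  0.001]
 [ 0.002 -0.001 -1.   ]] [ 0.17236151  2.92563436 -2.25932548]
L (np.float64(425.0), np.float64(141.7))
R (np.float64(415.4), np.float64(262.5))
F (np.float64(428.4), np.float64(45.2))
TL (np.float64(440.2), np.float64(12.0))
BL (np.float64(262.3), np.float64(8.7))
BR (np.float64(271.5), np.float64(289.2))
```

View pics/w2.png

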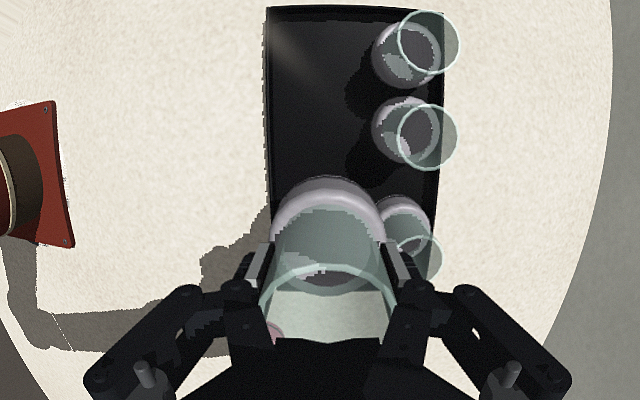

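View pics/s2.png

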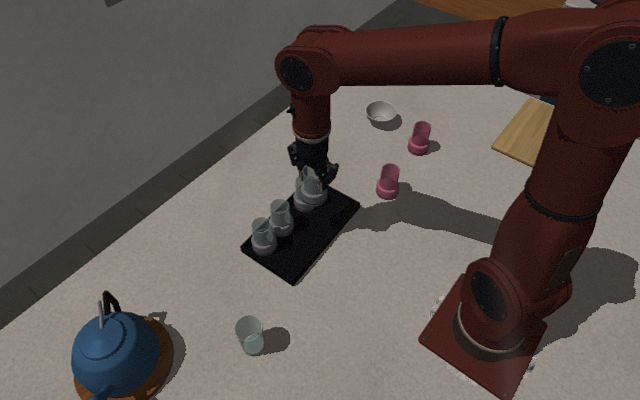

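Wrist view: the row rims are at about (428,42), (427,137) and (415,257), all upright. The spare is held upright, and in the side view it hangs in front of the gap. I'll lower it now.

```bash
python3 -m pendant '[[[-2,0,10],[0,0,0],40],[[-4,0,30],[0,0,0],40],[[-4,0,55],[0,0,0],40],[[-4,0,80],[0,0,0],40],[[-4,0,102],[0,0,0],40],[[-4,0,120],[0,0,0],40],[[-4,0,132],[0,0,0],40],[[-4,0,138],[0,0,0],40],[[-4,0,140],[0,0,0],40],[[-4,0,141],[0,0,0],40]]' 40
python3 -m pendant '[[[0,0,0],[0,0,0],40],[[0,0,0],[0,0,0],40],[[0,0,0],[0,0,0],40],[[0,0,0],[0,0,0],40],[[0,0,0],[0,0,0],40],[[0,0,1],[0,0,0],40],[[0,0,1],[0,0,0],40],[[0,0,1],[0,0,0],40],[[0,0,1],[0,0,0],40],[[0,0,1],[0,0,0],40]]' 40
```

```text
time: 6.35
eef_pos: [0.5133, 0.004, 0.0547]
tool_rot: [2.179, 2.262, 0.001]
wrist_force: [0.6, 0.1, -3.2]
grip_width: 0.0526
finger_force: 41.6
time: 7.35
eef_pos: [0.5129, 0.0043, 0.0533]
tool_rot: [-2.179, -2.263, -0.0]
wrist_force: [-0.6, 0.6, -2.2]
grip_width: 0.0526
finger_force: 41.6
```

```bash
python3 -m pendant '[[[1,0,0.5],[0,0,0],40],[[2,0,1],[0,0,0],40],[[3,0,1],[0,0,0],40],[[4,3,1],[0,0,0],40],[[4,6,1],[0,0,0],40],[[4,9,1],[0,0,0],40],[[4,13,1],[0,0,0],40],[[4,17,1],[0,0,0],40],[[4,21,1],[0,0,0],40],[[4,25,1],[0,0,0],40]]' 40
python3 -m pendant '[[[0,2,0],[0,0,0],40],[[0,5,0],[0,0,0],40],[[0,7,0],[0,0,0],40],[[0,10,0],[0,0,0],40],[[0,12,0],[0,0,0],40],[[0,15,0],[0,0,0],40],[[0,17,0],[0,0,0],40],[[0,20,0],[0,0,0],40],[[0,22,0],[0,0,0],40],[[0,25,0],[0,0,0],40]]' 40
python3 - <<'E'
from h import *
d=grab('side','s3.png');grab('wrist','w3.png')
w=cv2.imread('pics/w3.png');s=cv2.resize(d['frame'][150:270,220:380],(480,360),interpolation=cv2.INTER_CUBIC)
o=np.zeros((400,800,3),np.uint8);o[:360,:480]=s;o[:,480:]=w[:,190:510];cv2.imwrite('pics/c3.png',cv2.convertScaleAbs(o,alpha=1.4))
print(state()['eef_pos'])
E
```

```text
time: 8.35
eef_pos: [0.5382, 0.0093, 0.0523]
tool_rot: [-2.179, -2.263, -0.0]
wrist_force: [-0.6, 0.5, -3.4]
grip_width: 0.0526
finger_force: 41.6
time: 9.35
eef_pos: [0.5627, 0.0103, 0.0522]
tool_rot: [-2.178, -2.263, 0.0]
wrist_force: [-2.2, 0.8, -3.1]
grip_width: 0.0525
finger_force: 41.7
[0.56341728 0.01021782 0.05242396]
```

View pics/c3.png

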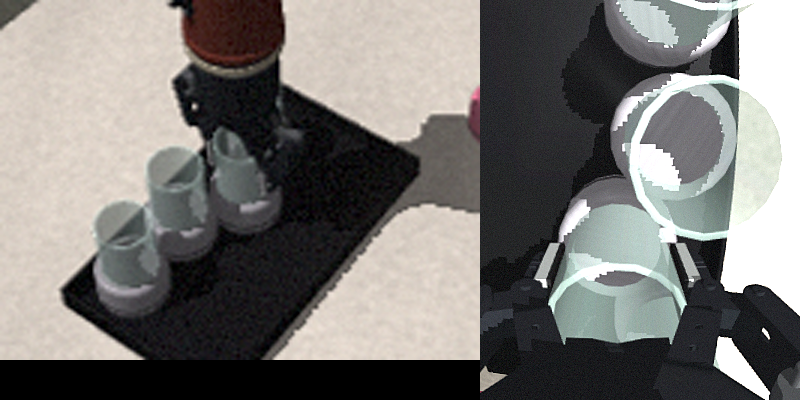

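The spare is entering the gap and pushing the left neighbour sideways. All glasses are upright and the force is low, about 2 N. I'll continue the slide.

```bash
python3 -m pendant '[[[0,2,0],[0,0,0],40],[[0,5,0],[0,0,0],40],[[0,7,0],[0,0,0],40],[[0,10,0],[0,0,0],40],[[0,12,0],[0,0,0],40],[[0,15,0],[0,0,0],40],[[0,17,0],[0,0,0],40],[[0,20,0],[0,0,0],40],[[0,22,0],[0,0,0],40],[[0,24,0],[0,0,0],40]]' 40
python3 -m pendant '[[[0,0,0],[0,0,0],40],[[0,0,0],[0,0,0],40],[[0,0,0],[0,0,0],40],[[0,0,0],[0,0,0],40],[[0,0,0.5],[0,0,0],40],[[0,0,0.5],[0,0,0],40],[[0,0,1],[0,0,0],40],[[0,0,1],[0,0,0],40],[[0,0,1],[0,0,0],40],[[0,0,1],[0,0,0],40]]' 40
python3 - <<'E'
from h import *
d=grab('side','s4.png');w=grab('wrist')['frame'];t=grab('top')['frame']
s=cv2.resize(d['frame'][150:270,220:380],(480,360),interpolation=cv2.INTER_CUBIC)
o=np.zeros((600,800,3),np.uint8);o[:360,:480]=s;o[:400,480:]=w[:,190:510];o[362:,:400]=cv2.resize(t[155:232,228:358],(400,238));cv2.imwrite('pics/c4.png',cv2.convertScaleAbs(o,alpha=1.4))
print(state()['eef_pos'])
E
```

```text
time: 10.45
eef_pos: [0.5874, 0.0108, 0.0525]
tool_rot: [2.179, 2.262, 0.001]
wrist_force: [-0.8, -2.4, -2.1]
grip_width: 0.0528
finger_force: 41.7
time: 11.45
eef_pos: [0.5867, 0.0111, 0.0513]
tool_rot: [-2.179, -2.263, 0.0]
wrist_force: [0.2, -3.0, -2.3]
grip_width: 0.0527
finger_force: 41.7
[0.5866608  0.01111472 0.05127784]
```

View pics/c4.png

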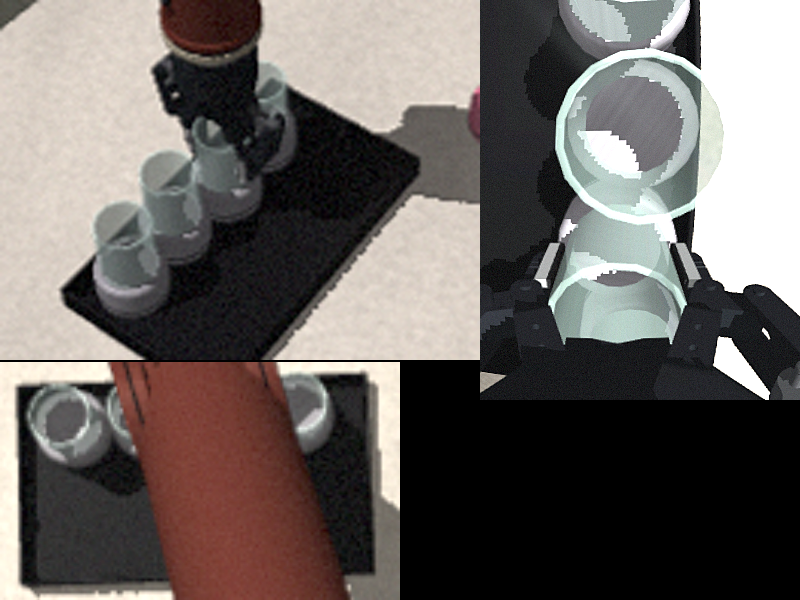

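The spare is between its neighbours, all four glasses are upright and in line, and the spare's x is about 48 mm. Next I'll set it down onto the floor and check the force.

```bash
python3 -m pendant '[[[0,0,0.3],[0,0,0],40],[[0,0,0.6],[0,0,0],40],[[0,0,0.6],[0,0,0],40],[[0,0,0.6],[0,0,0],40],[[0,0,1],[0,0,0],40],[[0,0,1],[0,0,0],40],[[0,0,1],[0,0,0],40],[[0,0,1],[0,0,0],40],[[0,0,1],[0,0,0],40],[[0,0,1],[0,0,0],40]]' 20
```

```text
time: 12.6
eef_pos: [0.5868, 0.011, 0.051]
tool_rot: [2.179, 2.263, -0.0]
wrist_force: [-5.1, -2.6, 6.9]
grip_width: 0.0527
finger_force: 42.7
```

It is on the floor: the vertical force has reversed to +7 N. Now release and withdraw straight up.

```bash
python3 -m pendant '[[[0,0,0],[0,0,0],53],[[0,0,0],[0,0,0],54],[[0,0,0],[0,0,0],56],[[0,0,0],[0,0,0],60],[[0,0,0],[0,0,0],66],[[0,0,0],[0,0,0],74],[[0,0,0],[0,0,0],82],[[0,0,0],[0,0,0],85],[[0,0,0],[0,0,0],85],[[0,0,0],[0,0,0],85]]' 20
python3 -m pendant '[[[0,0,-3],[0,0,0],85],[[0,0,-10],[0,0,0],85],[[0,0,-20],[0,0,0],85],[[0,0,-35],[0,0,0],85],[[0,0,-55],[0,0,0],85],[[0,0,-80],[0,0,0],85],[[0,0,-110],[0,0,0],85],[[0,0,-140],[0,0,0],85],[[0,0,-165],[0,0,0],85],[[0,0,-180],[0,0,0],85]]'
python3 -m pendant '[[[-40,-20,0],[0,0,0],85],[[-80,-40,0],[0,0,0],85],[[-120,-60,0],[0,0,0],85],[[-160,-80,0],[0,0,0],85],[[-200,-90,0],[0,0,0],85],[[-240,-90,0],[0,0,0],85],[[-270,-90,0],[0,0,0],85],[[-290,-90,0],[0,0,0],85],[[-300,-90,0],[0,0,0],85],[[-300,-90,0],[0,0,0],85]]'
python3 - <<'E'
from h import *
d=grab('side','s5.png');t=grab('top','t5.png')['frame']
o=np.zeros((600,800,3),np.uint8);o[:330,:440]=cv2.resize(d['frame'][150:270,220:380],(440,330),interpolation=cv2.INTER_CUBIC)
o[335:597,:400]=cv2.resize(t[150:235,228:358],(400,262),interpolation=cv2.INTER_CUBIC);cv2.imwrite('pics/c5.png',cv2.convertScaleAbs(o[:,:440],alpha=1.5))
E
```

```text
time: 13.6
eef_pos: [0.5867, 0.0111, 0.0503]
tool_rot: [-2.179, -2.263, 0.0]
wrist_force: [-0.1, 0.3, -0.2]
grip_width: 0.0851
finger_force: 0.0
time: 14.6
eef_pos: [0.5875, 0.0114, 0.2339]
tool_rot: [2.177, 2.261, 0.004]
wrist_force: [0.6, 0.3, 0.3]
grip_width: 0.085
finger_force: 0.0
time: 15.6
eef_pos: [0.5082, -0.2924, 0.2301]
tool_rot: [-2.179, -2.262, -0.0]
wrist_force: [-0.2, 1.1, 0.4]
grip_width: 0.0851
finger_force: 0.0
```

View pics/c5.png

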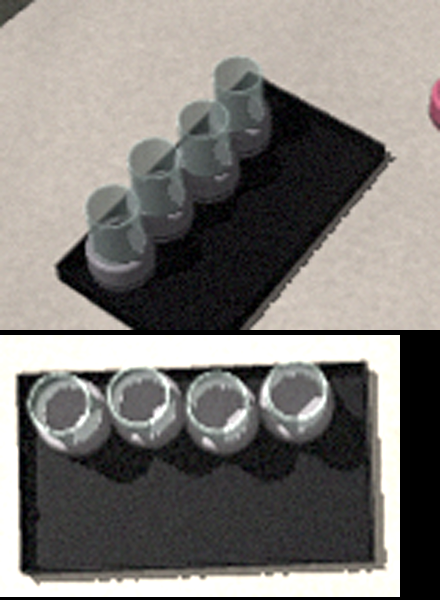

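```bash
python3 - <<'E'
from h import *
d=grab('top');k=400/130
for n,u,v in(('F',67,67),('L',145,60),('S',220,65),('R',295,55)):
    p=onz(d,228+u/k-.5,150+v/k-.5,.104)-[.5375,.0335,0];c,s=np.cos(.038),np.sin(.038)
    print(n,round(c*p[0]+s*p[1],4),round(-s*p[0]+c*p[1],4))
E
```

```text
F 0.052 0.1032
L 0.0559 0.0364
S 0.0495 -0.0275
R 0.056 -0.0919
```

In the top view the spare is at x of about 0.047-0.050, in line with its neighbours and about 66 mm from each. All glasses are upright and the arm is clear, so I'm handing in.

```bash
python3 -c "
from cell import manip
print(manip.hand_in())"
```

```text
the job is handed in; nothing more can be done
None
```

The fourth glass now stands free and upright between its two neighbours along the back wall; I handed the job in at about 16 s, and the hand-in returned no verdict.

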